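# Park the shade guide in its bay behind the air outlet

## Robot

A 7-joint arm with a two-finger parallel gripper is mounted at the origin on the work surface. World frame = base frame: x ahead of the robot, y to its left, z up, the work surface at z = 0. Lengths are in mm, angles in rad, forces in N, time in s.
With the tool pointing down it reaches from about 400 to 850 mm from the base axis. Payload 10.4 kg.
Tool frame: the origin (TCP) lies on the centre line of the jaws, within the pads' length; the fingertips stand 8 mm ahead of it and the grasp point (between the pads) lies 11 mm behind it; z points along the fingers, y is the line along which they close (so a half turn about z gives the same grasp; the last joint's range is limited). The gripper opens to 87 mm and grips with 3 to 60 N. Pads are 19 mm wide; open, the fingers measure 117 mm over their backs; the gripper's body (75 mm by 190 mm) begins 51 mm behind the grasp point.
Start: joints at [-0.023, 0.332, -0.065, 1.46, 0.022, 1.35, -0.088], TCP at [625.021, 0.018, 230.576] pointing down, gripper open.
Joint ranges: [-2.6, 2.6], [-0.5, 2.12], [-1.47, 1.34], [0.16, 2.42], [-1.27, 4.41], [0.06, 2.06], [-2.6, 2.6]. Speed limits (rad/s): [2.22, 2.22, 2.79, 2.79, 3.14, 3.14, 3.14].

## Interface

Orientations are given as a unit quaternion [w, x, y, z].
In Python, from station import sense, get_image, finish_job, find_in, masks_of gives the robot as it stands.
- The arm moves only by the tool drive_tool, never from a script. Its argument "rows" is text: rows parted by semicolons, each of 7 numbers parted by spaces: the shift along the world's x, y, z in mm, then the turn, a rotation vector about the world's x, y, z in degrees, then the opening, from 0 (shut) to 1 (fully open). A call has 1 to 5 rows; each row shifts and turns the commanded pose from where the row before left it; what a row does not reach is not made up. A row lasts 1/8 s, in which the tool goes at most 62.5 mm and 10.7 degrees, less where a joint would pass 70% of its speed; a pose out of reach is approached as far as the arm can. A call with a gripper value outside its range is refused whole. The fingers move at their own pace and stop on an object; "grip_force" is the grip in N (left out, the last holds). Time passes only in rows, so rows that do not move let the fingers close. It gives the time, the measured TCP pose, the force, the opening and the grip force at its end, in the units of the state.
- sense(): the state, without advancing time (a new reading comes with each control period).
- get_image(name): name is "scene" or "side" or "wrist"; returns a dict with "pixels" (420x560x3 uint8, red, green, blue), "depth" (420x560 float32, mm along the optical axis (not along the pixel's ray), 0 where there is no reading), "fx", "fy", "cx", "cy" (pixels), "R" (3x3) and "t" (3): a world point X has camera coordinates R X + t. Camera axes: x right, y down, z forward; pixel columns grow to the right and rows downward; lengths in mm; the calibration is good to about 2 mm. The wrist camera is an equidistant fisheye: a pixel r from the principal point sees the ray r / f radians off the axis. A picture is of the moment at which its call begins.
- finish_job(): hands the job in; it is judged then, once.
Trained networks look in the newest picture that a camera, given by its name, has taken for a name from the list of things; names that differ only in an ending like _2 or _b are one class to them, and where a whole thing is asked for, a point or a joint stands for the part that bears it (a point fixed in the world has none). Each returns a list of dicts, best first, with "confidence" (0 to 1); they miss things now and then, are a little off and sometimes report something else, mostly with a low value. They report only what shows in the picture. A call takes as long as a camera call.
- find_in(thing, camera): "box" ([left, top, right, bottom] in pixels, round what is visible of it).
- masks_of(thing, camera): "mask" (420x560 bool, what is visible of it) and "box" ([left, top, right, bottom] in pixels, round what is visible of it).
The state is a dict: "time": time; "qpos": joint angles; "joint_vel": joint speeds; "joint_torque": joint torques, N m; "tool_pos": TCP position; "tcp_rot": TCP orientation; "force": force on the tool from outside, world axes, zero at the start; "ft_torque": the same for the moment, N m; "gripper_width": finger opening in mm; "grasp_force": force on a finger pad.
Only numpy, scipy, OpenCV 4.12 (cv2) and the standard library are available. Lean on these libraries where they do the work, as an engineer would, in place of code of your own. Each camera call takes 0.05 s, during which the arm holds its last target. There are 200 camera calls.

## Task

Put the tooth shade guide away in its bay, the open-fronted recess of the white bench organiser, by pushing it along the bench with the fingertips: push its green end in behind the air outlet first, then swing the other end in, until the whole guide lies inside the bay with nothing sticking out in front. Never pick the guide up, do not shove hard against it or the outlet, and leave the plaster model, the jar and the glass dish where they stand.

Things in the scene. Friction and masses are not known exactly. Their poses are not given: they have to be found in the camera images.
- guide: Tooth shade guide: dark slate-blue bar, 230 x 42 x 26 mm high, about 0.2 kg, loose, lying flat on the bench, with 16 ivory tooth tabs on top (5 mm higher, looks only) and one green end, the lead end. Origin: centre of underside. x runs along its length to the green end, z up. Its sides are plain flat faces; 1 to 3 N slide it.
- guide_lead (a point): Middle of the green (lead) end face of the guide, 115 mm from its origin along its +x, 13 mm above the bench while it lies flat.
- guide_tail (a point): Middle of the other (tail) end face of the guide, 115 mm from its origin along its -x, 13 mm above the bench while it lies flat. Pushed square on a long side 55 mm from its middle, the guide pivots and its middle moves roughly 115 mm per radian of turn.
- organiser: White bench organiser, fixed, 452 wide, 130 deep, 45 mm high: rear row of powder jars (tops at 56 mm), a 90 mm wide bin at each end, and between the bins the bay, open at its front (robot side) and top. Origin: on the bench, middle of the bay's open front, level with the bins' front faces. x points into the bay, y along it (bin walls at +136 and -136 mm), z up.
- bay_back (a point): Middle of the bay's back wall, at bench height: 58 mm into the bay from its open front. The bay is 272 mm wide; its grey-blue floor is level with the bench, so the guide slides straight in.
- outlet: Compressed-air outlet, fixed: steel post 32 mm in diameter with a brass coupling on top, 60 mm high in all. Origin: centre of its foot, 36 to 44 mm in front of the bay's opening and 45 to 75 mm from the bay's middle towards organiser +y, so the guide cannot go straight in; it does fit between post and the bay's back wall.
- model: Bystander: plaster tooth model on a blue base, 60 x 50 mm and 36 mm high, loose. Origin: centre of its underside.
- jar: Bystander: small jar with a blue lid, 38 mm in diameter and 58 mm high, loose. Origin: centre of its underside.
- dish: Bystander: glass dish, 80 mm in diameter at the rim and 36 mm high, loose. Origin: centre of its underside.

How it is judged (in metres and radians):
On the way:
1. the green end is in the bay behind the outlet while the tail end is still out in front (x of guide_lead in the frame of organiser above -0.01 m and y of guide_lead in the frame of organiser above 0.045 m and x of guide_tail in the frame of organiser below 0.01 m), for 0.1 s.
At the end, for the whole second after the job is handed in: The guide lies flat and still on the bench inside the bay, the green end on the outlet's side: the middles of both its end faces are at least 17 mm in from the line of the bay's opening (so no end sticks out by more than about 4 mm) and between the two bins (x of guide_lead in the frame of organiser between 0.017 and 0.045 m and x of guide_tail in the frame of organiser between 0.017 and 0.045 m and y of guide_lead in the frame of organiser between 0.085 and 0.145 m and y of guide_tail in the frame of organiser below -0.085 m and height (world z) of guide below 0.005 m and angle between guide's own z axis and vertical below 0.05 rad and linear speed of guide below 0.01 m/s); the robot touches nothing.
It fails at once if the guide is lifted or tipped up (an end raised by more than 12 mm) (height (world z) of any of guide_lead, guide_tail above 0.025 m or angle between guide's own z axis and vertical above 0.25 rad).
It fails at once if the fingers press or squeeze the guide with more than 60 N (contact force between the fingers and guide above 60 N).
It fails at once if the air outlet is knocked or forced with more than 60 N (contact force between outlet and anything else above 60 N).
It fails at once if the model, jar or dish is moved by more than 20 mm or tipped (distance of any of model, jar, dish from where it was at the start of the episode above 0.02 m or angle between any of model, jar, dish's own z axis and vertical above 0.3 rad).
It also fails if it takes over 67 s, if anything falls off the work surface, if the arm or the gripper's body presses on something with over 40 N, if the wrist force passes 120 N, or if a joint passes its speed limit or range.

## Working session

There is one attempt and no reset: what is moved stays moved. The work goes in short steps, Python scripts to look and compute and a tool call to move; the robot and the scene stay as the last step left them, time stands still between calls to the robot, and variables do not carry over. Pictures are saved under pics/ and viewed, at most 10 in all, crops included, and the job is handed in when it is done.

Besides the shell and the picture viewer there is one more tool, called after "Call:" as name(argument=value, ...) on one line, values as JSON. drive_tool: Moves the arm, as the interface text tells. Its arguments: {"type":"object","properties":{"rows":{"type":"string"},"grip_force":{"type":"number"}},"required":["rows"]}

```bash
mkdir -p pics; cat > h.py <<'E'
import numpy as np, cv2
from station import *
def pts(im,mask):
    v,u=np.nonzero(mask&(im["depth"]>0)); z=im["depth"][v,u]
    c=np.stack([(u-im["cx"])/im["fx"]*z,(v-im["cy"])/im["fy"]*z,z],1)
    return (c-np.array(im["t"]))@np.array(im["R"])
E
python3 - <<'E'
from h import *
for cam in("scene","side"):
    im=get_image(cam); cv2.imwrite(f"pics/{cam}0.png",im["pixels"][:,:,::-1])
    for n in("guide","organiser","outlet","model","jar","dish"):
        m=masks_of(n,cam)
        for d in m[:1]:
            p=pts(im,d["mask"]); 
            print(cam,n,round(d["confidence"],2),np.round(d["box"]),len(p),np.percentile(p,[2,50,98],axis=0).round().tolist())
            np.save(f"{cam}_{n}.npy",p)
print(sense())
E
```

```text
scene guide 0.59 [216. 149. 303. 212.] 1025 [[458.0, -249.0, 2.0], [502.0, -180.0, 25.0], [547.0, -26.0, 34.0]]
scene organiser 0.88 [172. 192. 395. 351.] 13513 [[610.0, -216.0, -1.0], [707.0, 23.0, 35.0], [775.0, 218.0, 58.0]]
scene outlet 0.92 [307. 225. 335. 252.] 473 [[559.0, 42.0, -1.0], [598.0, 66.0, 26.0], [609.0, 84.0, 62.0]]
scene jar 0.66 [379. 248. 402. 278.] 460 [[578.0, 190.0, 8.0], [603.0, 207.0, 51.0], [612.0, 224.0, 61.0]]
scene dish 0.86 [145. 168. 180. 197.] 819 [[574.0, -355.0, 2.0], [601.0, -327.0, 22.0], [646.0, -282.0, 38.0]]
side guide 0.89 [296. 168. 371. 234.] 1627 [[454.0, -243.0, 2.0], [498.0, -122.0, 26.0], [542.0, -28.0, 31.0]]
side organiser 0.82 [146. 140. 315. 289.] 9888 [[607.0, -213.0, -1.0], [690.0, 44.0, 32.0], [770.0, 227.0, 57.0]]
side outlet 0.86 [247. 224. 271. 255.] 443 [[569.0, 42.0, -1.0], [584.0, 72.0, 27.0], [615.0, 84.0, 62.0]]
side model 0.91 [256. 298. 290. 328.] 802 [[449.0, 158.0, -0.0], [478.0, 196.0, 20.0], [510.0, 223.0, 37.0]]
side jar 0.9 [214. 273. 228. 301.] 455 [[575.0, 193.0, 11.0], [588.0, 213.0, 51.0], [608.0, 225.0, 60.0]]
side dish 0.79 [311. 129. 340. 152.] 493 [[576.0, -355.0, 3.0], [616.0, -333.0, 23.0], [646.0, -282.0, 37.0]]
{'time': 0.7, 'qpos': array([-0.02259253,  0.33218024, -0.06468375,  1.46009324,  0.02162942,
        1.34989088, -0.08848398]), 'joint_vel': array([ 0.00022568,  0.00145301, -0.00029316, -0.00069503,  0.00103344,
       -0.00213256, -0.00151102]), 'joint_torque': array([-6.37498251e-04, -6.22909498e+01,  2.40265403e-02, -3.90065360e+01,
       -6.09818171e-02,  3.12924804e-02,  7.54807434e-05]), 'tool_pos': array([ 6.25028902e+02, -5.55592525e-03,  2.30591074e+02]), 'tcp_rot': array([4.85927703e-05, 7.07105815e-01, 7.07107745e-01, 3.95332443e-05]), 'force': array([-0.4696592 ,  0.7977477 ,  0.34515013]), 'ft_torque': array([ 0.04261347,  0.04270209, -0.00011109]), 'grasp_force': 0.0, 'gripper_width': 86.87945749091463}
```

View pics/scene0.png

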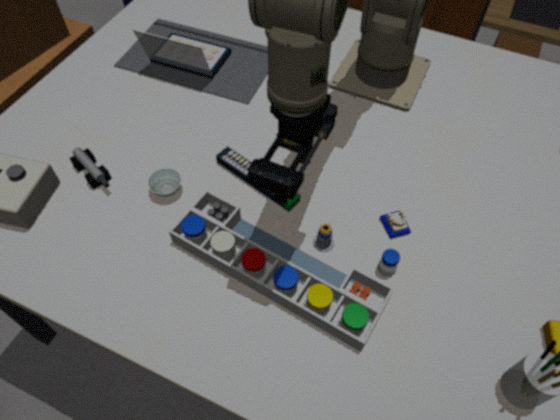

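View pics/side0.png

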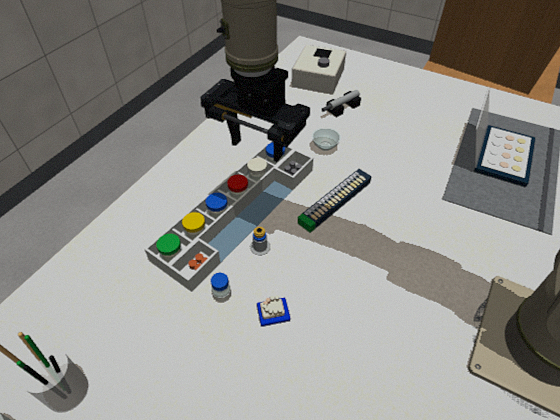

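The scene view shows the guide with its green end at about (290,200), partly under the gripper. The outlet is at (325,235), the jar at (390,260), the model at (396,223) and the dish at (165,183). The side view shows the whole guide, from its green end at (307,222) to its tail at (365,175), in front of the bay.

```bash
cat >> h.py <<'E'
def rect(p):
    (c,s,a)=cv2.minAreaRect(p[:,:2].astype(np.float32)); return np.array(c),s,a
def clean(p,k=4):
    # drop isolated points
    from scipy.spatial import cKDTree
    t=cKDTree(p); n=np.array([len(x) for x in t.query_ball_point(p,6)]); return p[n>k]
E
python3 - <<'E'
from h import *
for cam in("scene","side"):
    for n,lo,hi in(("organiser",38,50),("guide",15,36)):
        p=np.load(f"{cam}_{n}.npy"); p=clean(p[(p[:,2]>lo)&(p[:,2]<hi)])
        print(cam,n,len(p),rect(p), cv2.boxPoints(cv2.minAreaRect(p[:,:2].astype(np.float32))).round().tolist())
    p=np.load(f"{cam}_outlet.npy"); 
    for lo,hi in((5,35),(50,70)):
        q=p[(p[:,2]>lo)&(p[:,2]<hi)]; print("outlet",len(q),rect(q))
# top jars and front lines
a=np.vstack([np.load("scene_organiser.npy"),np.load("side_organiser.npy")])
q=clean(a[(a[:,2]>41)&(a[:,2]<48)]); print("org both",rect(q),cv2.boxPoints(cv2.minAreaRect(q[:,:2].astype(np.float32))).round().tolist())
# floor->bench bay: render topdown
g=np.zeros((500,560,3),np.uint8)
for f,col in(("organiser",(200,200,200)),("guide",(255,120,0)),("outlet",(0,200,255)),("jar",(255,0,0)),("model",(0,255,0))):
  for cam in("side","scene"):
    try:p=np.load(f"{cam}_{f}.npy")
    except Exception: continue
    for x,y,z in p[p[:,2]>12]:
        r,c=int((x-430)*1.2),int((y+260)*1.1)
        if 0<=r<500 and 0<=c<560: g[499-r,559-c]=np.array(col)*(0.5+min(z,60)/120)
cv2.imwrite("pics/top.png",g)
E
```

```text
scene organiser 3144 (array([689.15344238,   0.82725525]), (452.7870788574219, 131.95623779296875), 83.26737213134766) [[597.0, -216.0], [728.0, -232.0], [781.0, 218.0], [650.0, 233.0]]
scene guide 712 (array([ 499.11950684, -139.56335449]), (229.642822265625, 43.69002914428711), 74.84162902832031) [[448.0, -245.0], [490.0, -256.0], [550.0, -34.0], [508.0, -23.0]]
outlet 110 (array([598.09637451,  66.37017822]), (15.320025444030762, 30.969200134277344), 10.175025939941406)
outlet 117 (array([588.92828369,  64.5610199 ]), (23.873371124267578, 23.0025691986084), 21.509260177612305)
side organiser 2203 (array([690.47277832,   1.24057007]), (452.277587890625, 133.3979034423828), 83.20263671875) [[597.0, -215.0], [730.0, -231.0], [783.0, 218.0], [651.0, 234.0]]
side guide 1330 (array([ 497.99520874, -139.23910522]), (229.6416473388672, 43.217750549316406), 74.4609603881836) [[446.0, -244.0], [488.0, -256.0], [550.0, -34.0], [508.0, -23.0]]
outlet 119 (array([583.95587158,  71.30023193]), (31.407960891723633, 15.832498550415039), 37.765869140625)
outlet 105 (array([588.69067383,  65.73814392]), (21.585102081298828, 24.4776668548584), 87.47769165039062)
org both (array([690.26885986,   0.88328552]), (453.159912109375, 134.15858459472656), 83.26737213134766) [[597.0, -216.0], [730.0, -232.0], [783.0, 218.0], [650.0, 234.0]]
```

View pics/top.png

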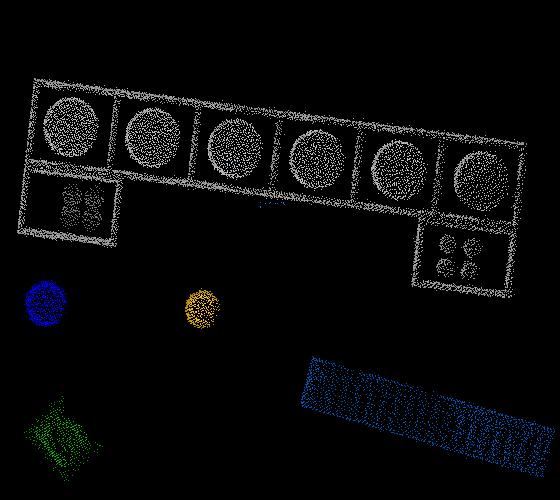

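The top-down map agrees with the pictures: outlet at about (589,65), guide centre at about (498,-139) with yaw 74.7°, and bay front middle at about (625,9) with the organiser's y axis at 83.3°. I'll put both fingertips in front of the guide's long side.

Call:
drive_tool(rows="-34 -25.5 -20 0 0 10.5 1;-34 -25.5 -20 0 0 10.5 1;-34 -25.5 -20 0 0 10.5 1;-34 -25.5 -20 0 0 10.5 1;-34 -25.5 -20 0 0 10.5 1")

```text
time: 1.32
tool_pos: [453.9, -128.3, 130.2]
tcp_rot: [0.0, 0.319, 0.948, 0.0]
force: [0.0, -0.5, 0.5]
gripper_width: 87.0
grasp_force: 0.0
```

Call:
drive_tool(rows="0 0 -20 0 0 8 1;0 0 -20 0 0 8 1;0 0 -15 0 0 6.2 1;0 0 0 0 0 0 1")

```text
time: 1.82
tool_pos: [454.3, -127.4, 74.9]
tcp_rot: [-0.001, 0.133, 0.991, 0.0]
force: [-0.7, 0.2, 1.0]
gripper_width: 87.2
grasp_force: 0.0
```

Call:
drive_tool(rows="0 0 -30 0 0 0 1;0 0 -25 0 0 0 1;0 0 -6 0 0 0 1;6 -1.5 0 0 0 0 1;6 -1.5 0 0 0 0 1")

```text
time: 2.45
tool_pos: [468.4, -130.8, 15.8]
tcp_rot: [0.001, 0.133, 0.991, -0.0]
force: [-1.2, 0.1, 1.4]
gripper_width: 87.2
grasp_force: 0.9
```

Call:
drive_tool(rows="7 -2 0 0 0 -0.8 1;7 -2 0 0 0 -0.8 1;7 -2 0 0 0 -0.8 1;7 -2 0 0 0 -0.8 1;7 -2 0 0 0 -0.8 1")

```text
time: 3.08
tool_pos: [502.4, -140.6, 14.6]
tcp_rot: [-0.0, 0.168, 0.986, 0.0]
force: [-1.8, 1.1, 1.5]
gripper_width: 87.3
grasp_force: 1.1
```

Call:
drive_tool(rows="7 -2 0 0 0 -0.8 1;7 -2 0 0 0 -0.8 1;7 -2 0 0 0 -0.8 1;4 -1.5 0 0 0 0 1;0 0 0 0 0 0 1")

```text
time: 3.7
tool_pos: [527.5, -148.2, 14.6]
tcp_rot: [0.0, 0.188, 0.982, 0.0]
force: [-0.2, -0.5, 0.4]
gripper_width: 87.0
grasp_force: 0.0
```

```bash
cat >> h.py <<'E'
O=np.array([625,8.7]); ey=np.array([.117,.993]); ex=np.array([.993,-.117])
def org(p): d=np.asarray(p)[:2]-O; return np.array([d@ex,d@ey]).round(1)
def guide(save=None):
    for cam in("scene","side"):
        im=get_image(cam)
        if save: cv2.imwrite(f"pics/{cam}{save}.png",im["pixels"][:,:,::-1])
        m=masks_of("guide",cam)
        if not m: print(cam,"none"); continue
        p=pts(im,m[0]["mask"]); p=clean(p[(p[:,2]>15)&(p[:,2]<36)])
        c,s,a=rect(p); b=cv2.boxPoints((c,s,a))
        a=a if s[0]>s[1] else a+90   # yaw of long axis
        a=(a%180); d=np.array([np.cos(np.radians(a)),np.sin(np.radians(a))])
        print(cam,round(m[0]["confidence"],2),"c",c.round(1),"size",np.round(s,1),"yaw",round(a,1),"org c",org(c),"theta",round(83.27-a,1),"lead",org(c+115*d),"tail",org(c-115*d),"tailW",(c-115*d).round(1))
    s=sense(); print(s["time"],s["tool_pos"].round(1),org(s["tool_pos"]),s["force"].round(1))
E
python3 -c "
from h import *
guide('1')"
```

```text
scene 0.65 c [ 556.1 -161.9] size [233.1  45.7] yaw 68.5 org c [ -48.4 -177.4] theta 14.7 lead [-19.2 -66.2] tail [ -77.7 -288.6] tailW [ 514.1 -268.9]
side 0.83 c [ 569.1 -128. ] size [160.9  40.3] yaw 68.5 org c [ -39.5 -142.3] theta 14.7 lead [-10.2 -31.1] tail [ -68.8 -253.5] tailW [ 527. -235.]
3.9 [ 527.  -148.    14.6] [ -79.  -167.1] [-0.2 -0.9 -0.1]
```

Call:
drive_tool(rows="-10 4 0 0 0 0 1;-2 1 25 0 0 0 1;0 -1 35 0 0 0 0.5;0 0 10 0 0 -10 0.1;-1 -16 0 0 0 -10 0.1")

```text
time: 4.53
tool_pos: [514.3, -158.8, 85.8]
tcp_rot: [0.001, 0.358, 0.934, 0.001]
force: [0.0, -0.2, -0.9]
gripper_width: 64.6
grasp_force: 0.0
```

Call:
drive_tool(rows="-1 -20 0 0 0 -10 0.1;-1 -20 0 0 0 -10 0.1;-2 -20 0 0 0 -10 0.1;-2 -20 0 0 0 -10 0.1;-2 -20 0 0 0 -10 0.1")

```text
time: 5.15
tool_pos: [505.3, -260.1, 84.5]
tcp_rot: [-0.0, 0.719, 0.694, 0.0]
force: [0.7, 0.1, -0.6]
gripper_width: 15.2
grasp_force: 0.0
```

Call:
drive_tool(rows="0 -29 0 0 0 -10 0.1;0 0 -10 0 0 -9.8 0.1;0 0 -30 0 0 0 0.1;0 0 -24 0 0 0 0.1;0 0 -6 0 0 0 0.1")

```text
time: 5.78
tool_pos: [504.6, -288.1, 13.2]
tcp_rot: [-0.001, 0.827, 0.563, -0.001]
force: [0.7, 0.5, 1.0]
gripper_width: 8.7
grasp_force: 0.0
```

```bash
python3 -c "
from h import *
print(sense()['gripper_width'],sense()['tcp_rot']);guide('2')"
```

```text
8.720488675710737 [-1.23862345e-03  8.26551770e-01  5.62858989e-01 -6.29212312e-04]
scene 0.89 c [ 557.7 -161.3] size [231.3  43.4] yaw 68.1 org c [ -46.9 -176.7] theta 15.1 lead [-16.9 -65.8] tail [ -77.  -287.7] tailW [ 514.8 -268.1]
side 0.95 c [ 556.6 -160.8] size [230.7  42.7] yaw 67.8 org c [ -48.1 -176.3] theta 15.5 lead [-17.4 -65.5] tail [ -78.8 -287.1] tailW [ 513.2 -267.3]
5.975 [ 506.4 -289.2   15.6] [ -82.9 -309.7] [ 0.4 -0.1  0.3]
```

View pics/side2.png

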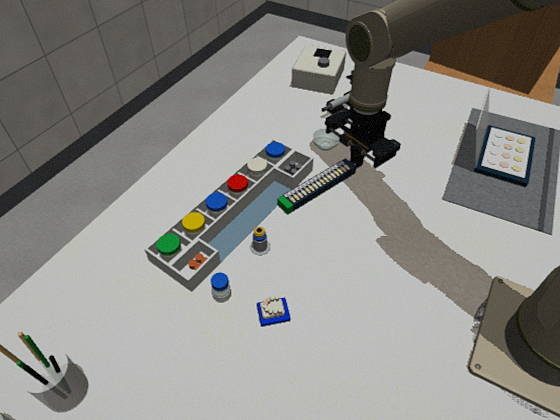

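The side view shows the fingertips just behind the guide's tail at about (355,160). The green end, at (287,203), points into the gap behind the outlet. Next I'll push along the axis.

Call:
drive_tool(rows="3 7.4 0 0 0 0 0.1;3 7.4 0 0 0 0 0.1;4.5 11.1 0 0 0 0 0.1;4.5 11.1 0 0 0 0 0.1;4.5 11.1 0 0 0 0 0.1")

```text
time: 6.6
tool_pos: [525.9, -239.9, 14.6]
tcp_rot: [0.0, 0.826, 0.563, 0.0]
force: [-0.6, -1.5, 1.5]
gripper_width: 8.9
grasp_force: 1.0
```

Call:
drive_tool(rows="4.5 11.1 0 0 0 0 0.1;4.5 11.1 0 0 0 0 0.1;4.5 11.1 0 0 0 0 0.1;4.5 11.1 0 0 0 0 0.1;0 0 0 0 0 0 0.1")

```text
time: 7.22
tool_pos: [544.1, -194.8, 14.4]
tcp_rot: [-0.0, 0.826, 0.564, 0.0]
force: [0.3, -0.2, -0.1]
gripper_width: 8.8
grasp_force: 0.0
```

```bash
python3 -c "
from h import *
guide('3')"
```

```text
scene 0.56 c [591.5 -74.7] size [231.9  43.5] yaw 68.5 org c [-23.5 -86.7] theta 14.7 lead [ 5.8 24.5] tail [ -52.8 -197.9] tailW [ 549.4 -181.7]
side 0.89 c [591.5 -74.1] size [229.9  43.6] yaw 68.5 org c [-23.6 -86.1] theta 14.7 lead [ 5.7 25.1] tail [ -52.8 -197.3] tailW [ 549.4 -181.1]
7.425 [ 543.3 -196.7   14.4] [ -57.1 -213.5] [-0.  -0.8 -0.2]
```

Call:
drive_tool(rows="3 7.4 0 0 0 0 0.1;4.4 11.2 0 0 0 0 0.1;4.4 11.2 0 0 0 0 0.1;4.4 11.2 0 0 0 0 0.1;4.4 11.2 0 0 0 0 0.1")

```text
time: 8.05
tool_pos: [564.5, -143.2, 14.6]
tcp_rot: [0.0, 0.826, 0.563, 0.0]
force: [-0.3, -0.6, 0.7]
gripper_width: 8.6
grasp_force: 0.4
```

Call:
drive_tool(rows="4.4 11.2 0 0 0 0 0.1;3 7.4 0 0 0 0 0.1;0 0 0 0 0 0 0.1")

```text
time: 8.43
tool_pos: [571.9, -124.8, 14.6]
tcp_rot: [-0.0, 0.826, 0.563, 0.0]
force: [0.0, 0.4, 0.1]
gripper_width: 8.5
grasp_force: 0.0
```

```bash
python3 -c "
from h import *
guide('4')"
```

```text
scene 0.74 c [618.7  -4.7] size [231.4  43.9] yaw 68.5 org c [ -4.6 -14.1] theta 14.8 lead [24.7 97.1] tail [ -34.  -125.3] tailW [ 576.6 -111.8]
side 0.58 c [618.3  -5.7] size [234.   43.3] yaw 68.3 org c [ -5.  -15.1] theta 15.0 lead [24.8 95.9] tail [ -34.7 -126.2] tailW [ 575.8 -112.6]
8.625 [ 571.4 -126.2   14.6] [ -37.4 -140.2] [-0.8 -0.2  0.7]
```

View pics/scene4.png

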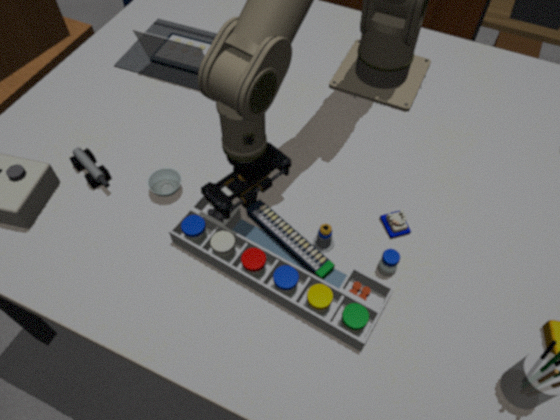

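The scene view shows the guide's green end at (325,268), in the bay behind the outlet at (325,235), and the tail at (250,205), still in front. I'll give it a little more axial push, then go round to the front for the swing.

Call:
drive_tool(rows="1.8 4.6 0 0 0 0 0.1;3 7.5 0 0 0 0 0.1;0 0 0 0 0 0 0.1;-4.5 -11 0 0 0 0 0.1;0 0 30 0 0 0 0.1")

```text
time: 9.25
tool_pos: [569.3, -126.3, 42.9]
tcp_rot: [-0.001, 0.827, 0.562, -0.002]
force: [-0.0, 0.4, 0.8]
gripper_width: 8.9
grasp_force: 0.0
```

Call:
drive_tool(rows="0 0 40 0 0 0 0.1;-0.5 11 0 0 0 10 0.1;-0.5 11 0 0 0 10 0.5;-0.5 11 0 0 0 10 1;-0.5 11 0 0 0 10 1")

```text
time: 9.88
tool_pos: [569.4, -81.4, 84.6]
tcp_rot: [0.0, 0.582, 0.813, -0.0]
force: [-0.1, 0.1, -0.4]
gripper_width: 30.7
grasp_force: 0.0
```

Call:
drive_tool(rows="-0.5 11 0 0 0 10 1;-0.5 11 0 0 0 10 1;-0.5 11 0 0 0 10 1;-0.5 11 0 0 0 10 1;-0.5 11 0 0 0 10 1")

```text
time: 10.5
tool_pos: [567.0, -26.5, 84.5]
tcp_rot: [-0.0, 0.184, 0.983, -0.0]
force: [-0.2, -0.4, 0.3]
gripper_width: 80.8
grasp_force: 0.0
```

```bash
python3 -c "
from h import *
print(sense()['gripper_width'],sense()['tcp_rot']);guide('5')"
```

```text
80.77629725586247 [-4.59114917e-05  1.84215572e-01  9.82885850e-01 -1.64521311e-04]
scene 0.68 c [623.8   7.2] size [231.5  44.7] yaw 68.9 org c [-1.  -1.7] theta 14.3 lead [ 27.5 109.7] tail [ -29.5 -113.1] tailW [ 582.5 -100.1]
side 0.75 c [622.6   7.1] size [230.7  44.5] yaw 67.9 org c [-2.2 -1.8] theta 15.4 lead [ 28.3 109. ] tail [ -32.7 -112.7] tailW [579.3 -99.4]
10.7 [567.2 -26.6  84.6] [-53.3 -41.9] [ 0.1 -0.3  0.1]
```

Call:
drive_tool(rows="0 0 -30 0 0 0 1;0 0 -32 0 0 0 1;0 0 -8 0 0 0 1;4.5 -1 0 0 0 0 1;4 -1 0 0 0 0 1")

```text
time: 11.32
tool_pos: [577.0, -27.9, 15.9]
tcp_rot: [0.001, 0.187, 0.982, 0.0]
force: [-0.7, -0.7, 0.8]
gripper_width: 87.1
grasp_force: 0.4
```

Call:
drive_tool(rows="4 -0.5 0 0 0 1.45 1;4 -0.5 0 0 0 1.45 1;4 -0.5 0 0 0 1.45 1;4 -0.5 0 0 0 1.45 1;4 -0.5 0 0 0 1.45 1")

```text
time: 11.95
tool_pos: [596.1, -30.2, 14.6]
tcp_rot: [-0.0, 0.123, 0.992, 0.0]
force: [-0.4, -0.9, 0.8]
gripper_width: 87.1
grasp_force: 0.5
```

```bash
python3 -c "
from h import *
guide('6')"
```

```text
scene 0.58 c [639.1   8.1] size [230.8  44.7] yaw 75.5 org c [14.1  1.1] theta 7.8 lead [ 29.7 115. ] tail [  -1.6 -112.8] tailW [ 610.2 -103.2]
side 0.6 c [642.9  18.9] size [208.2  43.8] yaw 76.2 org c [16.6 12.2] theta 7.0 lead [ 30.7 126.4] tail [   2.5 -101.9] tailW [615.5 -92.8]
12.15 [596.  -30.   14.6] [-24.3 -41.8] [ 0.1 -0.5 -0.1]
```

View pics/side6.png

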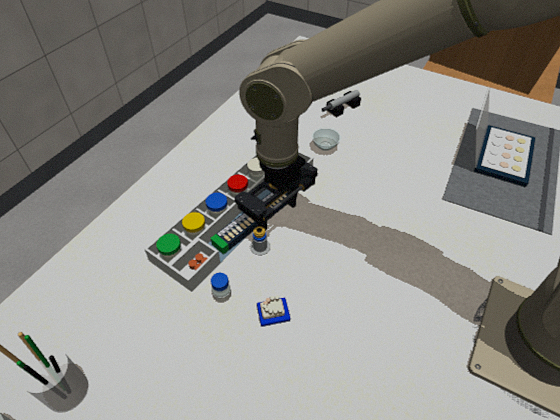

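The side view shows the guide mostly in the bay, green end at (220,240), with the gripper in front of it and clear of the outlet at (260,237). I'll continue the swing.

Call:
drive_tool(rows="4 -0.5 0 0 0 1.45 1;4 -0.5 0 0 0 1.45 1;4 -0.5 0 0 0 1.45 1;4 -0.5 0 0 0 1.45 1;4 -0.5 0 0 0 1.45 1")

```text
time: 12.78
tool_pos: [616.1, -32.7, 14.6]
tcp_rot: [-0.0, 0.06, 0.998, 0.0]
force: [-1.9, -1.5, 1.2]
gripper_width: 87.2
grasp_force: 0.6
```

Call:
drive_tool(rows="3 -0.4 0 0 0 0 1;0 0 0 0 0 0 1;-10 1 0 0 0 0 1;-10 1 0 0 0 0 1;0 0 30 0 0 0 1")

```text
time: 13.4
tool_pos: [595.7, -30.8, 42.8]
tcp_rot: [-0.003, 0.061, 0.998, -0.0]
force: [0.6, -0.6, -0.0]
gripper_width: 87.0
grasp_force: 0.0
```

Call:
drive_tool(rows="0 0 50 0 0 0 1;-50 0 30 0 0 0 1;-50 0 20 0 0 0 1;-30 0 0 0 0 0 1;0 0 0 0 0 0 1")

```text
time: 14.02
tool_pos: [466.9, -31.2, 145.0]
tcp_rot: [0.0, 0.061, 0.998, -0.0]
force: [0.0, -0.8, 0.0]
gripper_width: 87.0
grasp_force: 0.0
```

```bash
python3 -c "
from h import *
guide('7')
for n in('model','jar','dish'):
    im=get_image('side'); m=masks_of(n,'side')
    if m: print(n,np.percentile(pts(im,m[0]['mask']),[2,50,98],axis=0).round().tolist())"
```

```text
scene 0.73 c [656.    9.9] size [230.9  39.2] yaw 83.6 org c [30.6  4.8] theta -0.3 lead [ 30.  119.8] tail [  31.2 -110.2] tailW [ 643.1 -104.4]
side 0.64 c [659.4   9.6] size [230.6  46.9] yaw 83.1 org c [34.   4.9] theta 0.2 lead [ 34.4 119.9] tail [  33.6 -110.1] tailW [ 645.5 -104.6]
14.225 [469.3 -30.9 144.5] [-150.   -57.5] [-0.1  0.4  0.7]
model [[448.0, 162.0, 6.0], [478.0, 197.0, 23.0], [510.0, 222.0, 38.0]]
jar [[626.0, -98.0, 4.0], [652.0, 25.0, 27.0], [684.0, 123.0, 32.0]]
dish [[608.0, -330.0, 4.0], [634.0, -316.0, 22.0], [646.0, -279.0, 37.0]]
```

View pics/scene7.png

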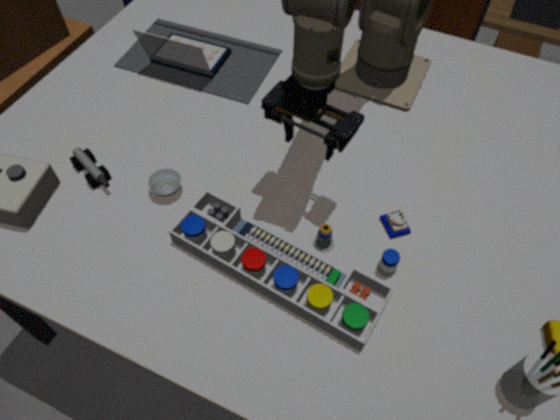

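The scene view shows the guide fully inside the bay, tail at (245,230) and green end at (335,277) on the outlet's side. The jar (390,260), model (396,223) and dish (165,183) haven't moved. The odd jar reading came from the network picking up the guide.

```bash
python3 -c "
from station import *
print(finish_job())"
```

```text
the job is handed in; nothing more can be done
None
```

The shade guide is in its bay and the job is handed in; my last measurement put both ends about 30 mm in from the opening, green end on the outlet's side, with the model, jar and dish where they stood (no verdict was returned).

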